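# Press out the scoring arbor with the ejector rod

## Task

The arbor of the scoring spindle is stuck in its nose: press it out from behind with the thinner, longer rod from the rod rest. Take the rod near its middle, push its rounded end partway into the open rear end of the spindle, let go, take it again further back and push it home until the arbor comes up against its stop, press there with about 20 N for half a second, then let go and leave the rod in the bore. Never let the rod bear on arbor or spindle with more than 35 N (ease it if it binds), and leave the thick bar and the parts and tools lying round about where they are.

Things in the scene. Friction and masses are not known exactly. Their poses are not given: they have to be found in the camera images.
- bore_mouth (a point): centre of the open rear end of the hollow spindle, on its axis, 95 mm above the table; x points into the bore along the axis, z up. The end is a bright steel tube 32 mm across; the bore is 15.5 mm wide, widened by a cone to 26 mm at the mouth over the first 5 mm. Straight and empty up to the arbor's tail, which is 138 to 158 mm deep at the start (hidden, to be found by feel)
- spindle_unit: scoring spindle on its grey base (180 x 100 x 12 mm), fixed, with two grey bearing pedestals (the nearest starts 18 mm behind the mouth) and a dark grooved pulley between; highest point 132 mm. Origin under the middle of the base, x along the spindle, away from the mouth, which is 85 mm back from the origin
- arbor (a joint): how far the arbor (steel, with a 48 mm disc and a threaded stud, in a dark ring on the spindle's front end) has slid forward, m: 0 to 0.004 at the start, 0.016 at its hard stop. It drags with 8 N all the way and stays where it is left. The ring is screwed on more or less far, so at the stop the rod's tip is 154 to 170 mm deep, different each time, to be found by feel
- ejector_rod: plain steel rod, 14 mm across, 230 mm long, about 0.28 kg, lying level in either side of the rod rest, axis 46 mm above the table. Origin at its middle, on its axis; x points along it to the rounded end; the flat tail has three dark rings. Let go partway in, it dips at the tail by about 1 degree; held so, it binds in the bore unless the hand follows the side force (2 to 4 mm up)
- rod_tip (a point): foremost point of the ejector rod's rounded end, 115 mm from the rod's origin
- thick_bar: the other steel bar in the rest, 20 mm across and 200 mm long, too thick for the bore. Origin at its middle, x along it. To be left alone
- rod_rest: wooden board 150 x 165 x 14 mm, fixed, origin under its middle, with two wooden cheeks across it (20 mm thick, 62 mm either side of the origin along x, up to 54 mm high) that carry steel V notches; the rods lie in these along x, 45 mm either side of the middle. Between the cheeks the rods lie free above the board
- scoring_blade: toothed saw blade 119 mm across lying flat; origin at its centre. To be left alone
- flange: steel ring 66 mm across, 13 mm high; origin at its centre. To be left alone
- spanner: open-ended spanner, 254 mm long, lying flat; origin at its middle. To be left alone

How it is judged:
On the way, in this order (a step that is already met when the one before it is completed fails the run):
1. the rod is partway in the bore, its tip 50 to 120 mm deep, and the fingers have let go of it (x of rod_tip in the frame of bore_mouth between 0.05 and 0.12 m and y of rod_tip in the frame of bore_mouth between -0.004 and 0.004 m and z of rod_tip in the frame of bore_mouth between -0.004 and 0.004 m and angle between the x axis of ejector_rod and the x axis of spindle_unit, either way round below 0.08 rad and contact force between the fingers and ejector_rod below 0.05 N), for 0.2 s.
2. the arbor is out to its stop (within 1.5 mm) and the rod presses it there with 12 N or more for 0.2 s (value of joint arbor above 0.0145 m and contact force between ejector_rod and arbor_c0 above 12 N), for 0.2 s.
At the end, for the whole second after the job is handed in: The arbor stands out at its stop (travel within 1.5 mm of 16 mm); the rod lies released and at rest along the bore, its tip more than 145 mm deep and within 4 mm of the axis (value of joint arbor above 0.0145 m and x of rod_tip in the frame of bore_mouth above 0.145 m and y of rod_tip in the frame of bore_mouth between -0.004 and 0.004 m and z of rod_tip in the frame of bore_mouth between -0.004 and 0.004 m and angle between the x axis of ejector_rod and the x axis of spindle_unit, either way round below 0.08 rad and linear speed of ejector_rod below 0.02 m/s and contact force between the fingers and ejector_rod below 0.05 N); the robot touches nothing.
It fails at once if the rod presses on the arbor with more than 35 N (contact force between ejector_rod and arbor_c0 above 35 N).
It fails at once if the rod presses on the spindle (rim or bore) with more than 35 N (contact force between ejector_rod and spindle_unit above 35 N).
It fails at once if the arm or fingers press on the spindle unit with more than 35 N (contact force between the arm and spindle_unit above 35 N).
It fails at once if another thing is moved by more than 20 mm (distance of any of thick_bar, scoring_blade, flange, spanner from where it was at the start of the episode above 0.02 m).
It also fails if it takes over 72 s, if anything falls off the work surface, if the arm or the gripper's body presses on something with over 40 N, if the wrist force passes 120 N, or if a joint passes its speed limit or range.

## Robot

A 6-joint arm with a two-finger parallel gripper is mounted at the origin on a cart in front of the work surface, level with it; the furniture and walls round the work are solid. World frame = base frame: x ahead of the robot, y to its left, z up, the work surface at z = 0. Lengths are in m, angles in rad, forces in N, time in s.
With the tool pointing down it reaches from about 0.15 to 0.775 m from the base axis. Payload 6.1 kg.
Tool frame: the origin (TCP) lies at the very end of the fingers, on their centre line; the grasp point (between the pads) lies 19 mm behind it; z points along the fingers, y is the line along which they close (so a half turn about z gives the same grasp; the last joint's range is limited). The gripper opens to 85 mm and grips with 20 to 120 N. Pads are 22 mm wide; open, the fingers measure 114 mm over their backs; the gripper's body (76 mm by 85 mm) begins 54 mm behind the grasp point. The pads swing forward as they close: fully open they stand 13 mm farther back than shut.
Start: joints at [1.235, 0.126, -0.04, 1.405, 0, 1.571], TCP at [0.173, 0.496, 0.231] pointing down, gripper open.
Joint ranges: [-2.72, 2.72], [-0.95, 1.95], [-1.27, 1.35], [-1.78, 2.02], [-1.46, 1.47], [-3.14, 3.14]. Speed limits (rad/s): [2.39, 2.39, 3.01, 3.14, 3.14, 3.14].

## Interface

Orientations are given as a 3x3 rotation matrix whose columns are the frame's x, y, z axes.
In Python, from workcell import bot, solve_ik, camera, calibration, workorder gives the robot as it stands. Calls block until the motion is done:
- bot.move_ptp(position, orientation): joint-space move of the TCP to a pose.
- bot.move_l(position, rate=0.15, orientation=None, stop_force=None): straight line of the TCP; orientation=None keeps the orientation; rate is the mean speed in m/s. With stop_force (N) it stops when the force on the tool has changed by that much, and returns True; else False.
- bot.move_joints(angles): joint-space move.
- bot.set_gripper(opening, force=None): opening from 0.0 (shut) to 1.0 (fully open); force is the grip in N (None keeps the last); returns when the fingers have stopped.
- bot.pause(seconds).
- solve_ik(position, orientation): joint angles nearest the present ones, or None.
- camera(name): name is "scene" or "top"; returns the picture (400x640x3 uint8, red, green, blue); there is no depth.
- calibration(name): a dict with "intrinsics" (3x3 intrinsics, pixels), "rvec" (rotation vector, rad) and "tvec" (3), from world to camera coordinates, as OpenCV has them. Camera axes: x right, y down, z forward; pixel columns grow to the right and rows downward; lengths in m; the calibration is good to about 2 mm. A picture is of the moment at which its call begins. calibration takes no time and is no camera call.
A pose or a line that the arm cannot do raises bot.Unreachable and nothing moves.
- workorder.hand_in(): hands the job in; it is judged then, once.
Readings, each from a call of its own:
- bot.read_time(): time.
- bot.read_q(): joint angles.
- bot.read_dq(): joint speeds.
- bot.read_joint_efforts(): joint torques, N m.
- bot.read_ee_pos(): TCP position.
- bot.read_tool_rot(): TCP orientation.
- bot.read_ft_force(): force on the tool from outside, world axes, zero at the start.
- bot.read_moment(): the same for the moment, N m.
- bot.read_grip_width(): opening from 0.0 (shut) to 1.0 (fully open).
- bot.read_grasp_force(): force on a finger pad.
Only numpy, scipy, OpenCV 4.12 (cv2) and the standard library are available. Lean on these libraries where they do the work, as an engineer would, in place of code of your own. Each camera call takes 0.05 s, during which the arm holds its last target. There are 200 camera calls.

## Working session

There is one attempt and no reset: what is moved stays moved. The work goes in short steps, each a Python script; the robot and the scene stay as the last script left them, time stands still between calls to the robot, and variables do not carry over. Pictures are saved under pics/ and viewed, at most 10 in all, crops included, and the job is handed in when it is done.

```bash
ls; mkdir -p pics; python3 - <<'E'
from workcell import *
import cv2
for n in("scene","top"):
    im=camera(n);cv2.imwrite(f"pics/{n}0.png",im[:,:,::-1]);c=calibration(n)
    R=cv2.Rodrigues(c["rvec"])[0] if hasattr(c["rvec"],'shape') else cv2.Rodrigues(__import__('numpy').array(c["rvec"]))[0]
    print(n,c,-R.T@c["tvec"])
print(bot.read_time(),bot.read_ft_force())
E
```

```text
pics
scene {'intrinsics': array([[375.73200562,   0.        , 323.59600769],
       [  0.        , 375.73200562, 196.7430257 ],
       [  0.        ,   0.        ,   1.        ]]), 'rvec': array([ 2.26954637, -0.94527341,  0.34875742]), 'tvec': array([-0.33774656,  0.418226  ,  0.61895378])} [ 0.17635082 -0.30411884  0.74060896]
top {'intrinsics': array([[510.38284198,   0.        , 331.16654265],
       [  0.        , 510.38284198, 192.97203843],
       [  0.        ,   0.        ,   1.        ]]), 'rvec': array([ 2.16032327, -2.18350172,  0.09313967]), 'tvec': array([0.09516177, 0.59508964, 1.05320491])} [0.49744568 0.08323024 1.10365237]
0.1 [ 0.39233721 -0.19030136 -0.04818156]
```

View pics/top0.png

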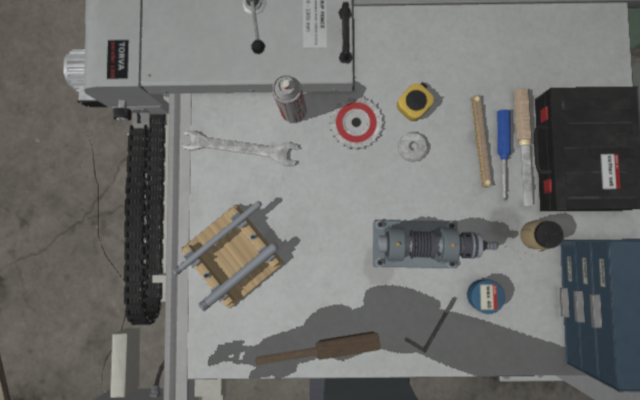

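View pics/scene0.png

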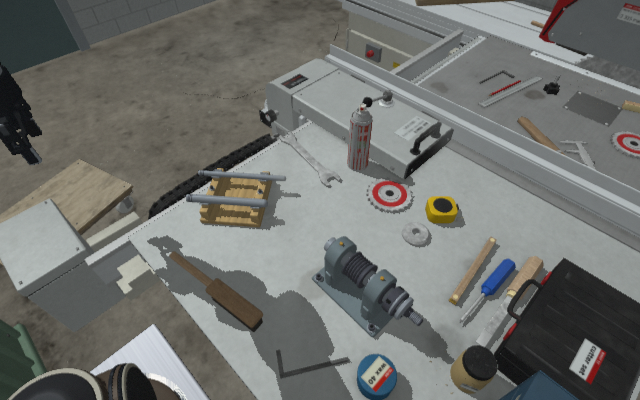

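```bash
cat > h.py <<'E'
import numpy as np, cv2
from workcell import *
def cam(n):
    c=calibration(n);R=cv2.Rodrigues(np.array(c["rvec"]))[0];return c["intrinsics"],R,np.array(c["tvec"])
def ray(n,uv,z):
    K,R,t=cam(n);o=-R.T@t;d=R.T@np.linalg.inv(K)@np.array([uv[0],uv[1],1.]);return o+d*(z-o[2])/d[2]
def proj(n,p):
    K,R,t=cam(n);q=K@(R@np.array(p)+t);return q[:2]/q[2]
E
python3 - <<'E'
from h import *
t=cv2.imread("pics/top0.png");s=cv2.imread("pics/scene0.png")
f=lambda a,x,y,w,h,k:cv2.resize(a[y:y+h,x:x+w],None,fx=k,fy=k,interpolation=cv2.INTER_CUBIC)
a=f(t,165,190,130,130,3);b=f(t,360,205,140,75,2.8)
c=f(s,180,160,120,75,3);d=f(s,300,225,130,115,2.8)
W=np.zeros((600,800,3),np.uint8)
def put(i,x,y):
    h,w=min(i.shape[0],600-y),min(i.shape[1],800-x);W[y:y+h,x:x+w]=i[:h,:w]
put(a,0,0);put(b,400,0);put(c,0,391);put(d,400,215)
cv2.imwrite("pics/z.png",W)
for uv in [(178,272),(260,203),(205,304),(277,246)]: print(ray("top",uv,.046))
print(ray("top",(375,243),.095),ray("top",(375,220),.012),ray("top",(460,266),.012))
E
```

```text
[0.43469968 0.40524627 0.046     ]
[0.57506062 0.23687864 0.046     ]
[0.36938836 0.34887344 0.046     ]
[0.48576547 0.20157626 0.046     ]
[0.49018451 0.0033142  0.095     ] [ 0.53848399 -0.00415295  0.012     ] [ 0.43927546 -0.18221082  0.012     ]
```

View pics/z.png

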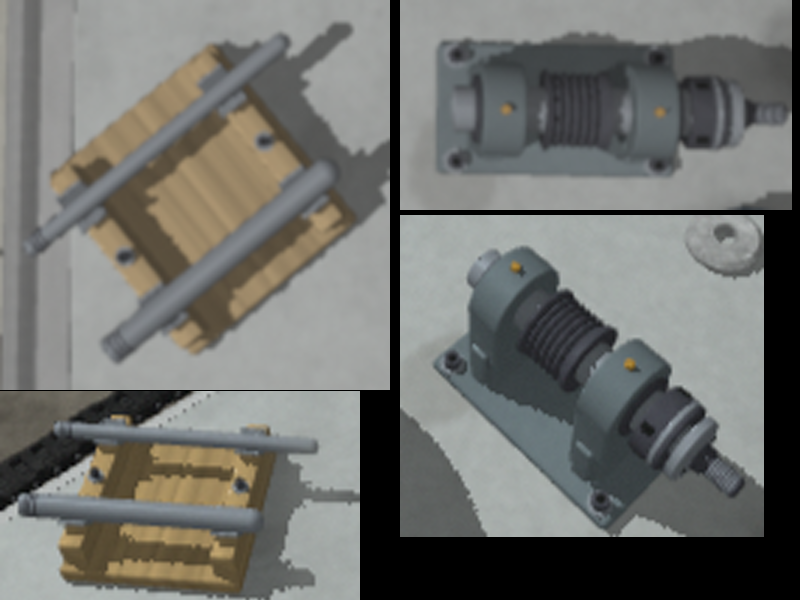

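```bash
python3 - <<'E'
from h import *
np.set_printoptions(precision=4,suppress=True,linewidth=170)
t=cv2.imread("pics/top0.png");hsv=cv2.cvtColor(t,cv2.COLOR_BGR2HSV)
g=cv2.cvtColor(t,cv2.COLOR_BGR2GRAY).astype(np.float32)
# rod: sample strip along approx line, cross profile
a,b=np.array([178,272.]),np.array([260,203.]);d=(b-a)/np.linalg.norm(b-a);n=np.array([-d[1],d[0]])
S=np.arange(-8,118,1.);W=np.arange(-8,8.1,.5)
P=a+S[:,None,None]*d+W[None,:,None]*n
sat=cv2.remap(hsv[:,:,1],P[...,0].astype(np.float32),P[...,1].astype(np.float32),cv2.INTER_LINEAR)
gr=cv2.remap(g,P[...,0].astype(np.float32),P[...,1].astype(np.float32),cv2.INTER_LINEAR)
print("sat+gray rows")
for i in list(range(0,20,2))+list(range(40,76,6))+list(range(104,126,2)): print(int(S[i]),sat[i,::3],gr[i,::3].astype(int))
print("tube gray");print("cols",list(range(370,392,2)))
for v in range(228,260): print(v,g[v,370:392:2].astype(int),hsv[v,370:392:4,1], g[v,484:500:3].astype(int))
m=((hsv[:,:,1]>35)&(hsv[:,:,0]>80)&(hsv[:,:,0]<115)).astype(np.uint8);m[:205]=0;m[285:]=0;m[:,:365]=0;m[:,465:]=0
m=cv2.morphologyEx(m,cv2.MORPH_OPEN,np.ones((3,3)))
ct=max(cv2.findContours(m,0,2)[0],key=cv2.contourArea);print(cv2.minAreaRect(ct),cv2.boundingRect(ct))
print(sorted([tuple(p[0]) for p in ct])[:12])
E
```

```text
sat+gray rows
-8 [1 2 2 3 1 0 0 1 2 2 1] [135 137 139 138 128 115 106 103 103 105 116]
-6 [2 2 2 2 2 1 1 3 2 2 3] [139 139 133 120 110 106 104 102 109 126 145]
-4 [ 0  2  5 12 15 13  4  1  1  1  2] [137 126 117 116 120 106 101 117 136 147 149]
-2 [ 2  1  9 17 17 17  4  2  3  2  2] [118 109 110 118 114  96 101 144 149 149 148]
0 [ 2  2 10 17 18 18  8  2  2  2  1] [105 103  99 106 101  88  85 136 149 147 147]
2 [ 3  0  9 18 16 16  7  1  2  2  2] [101  98  91 104 111  94  90 139 148 148 148]
4 [ 2  1 10 18 17 16  8  2  1  1  2] [104 114 109 124 128 110 104 143 149 149 149]
6 [ 2  1  6 17 17 17  7  2  2  2  2] [136 150 138 131 130 113 111 147 151 151 151]
8 [ 2  0  6 17 16 16 10  2  2  3  3] [151 150 124 129 132 114  98 137 152 156 164]
10 [ 2  0  7 16 16 16 10  2  3  4  5] [152 147 121 129 133 114 104 144 161 169 167]
32 [82 77 30 15 17 18 12 58 81 79 79] [ 77  78  94 125 132 118  91  77  78  78  79]
38 [84 85 56 12 15 16 13 59 81 82 82] [143 143 134 128 133 119  93  81  83  84  84]
44 [84 84 57  8 17 18 13 57 81 79 80] [132 132 126 126 131 118  96  82  78  77  76]
50 [85 85 63 11 18 16
[... 3567 characters left out ...]
8 147]
254 [141 130 110 109 109 110 109  93  61  72 102] [ 4 22 22 27 20 24] [151 151 151 150 148 147]
255 [142 132 112 109 110 110 109  95  68  73  99] [ 5 24 24 25 21 25] [151 152 151 151 148 148]
256 [142 132 111 110 111 111 109  96  81  81  96] [ 4 24 24 25 24 25] [150 153 151 151 149 149]
257 [142 132 111 110 113 112 107  94  86  86  94] [ 5 24 22 23 25 26] [149 153 151 150 150 149]
258 [141 132 110 113 123 114  93  88  90  87  89] [ 5 24 18 21 24 27] [149 152 150 149 149 150]
259 [140 132 110 119 112  97  77  78  97  86  85] [ 5 24 17 19 23 26] [149 151 151 149 149 150]Traceback (most recent call last):
  File "<stdin>", line 17, in <module>
ValueError: max() iterable argument is empty
```

```bash
python3 - <<'E'
from h import *
np.set_printoptions(precision=4,suppress=True,linewidth=170)
t=cv2.imread("pics/top0.png");hsv=cv2.cvtColor(t,cv2.COLOR_BGR2HSV)
a,b=np.array([178,272.]),np.array([260,203.]);d=(b-a)/np.linalg.norm(b-a);n=np.array([-d[1],d[0]])
A=ray("top",a-4.5*d-1.9*n,.046);B=ray("top",a+107.6*d-.75*n,.046)
print("rod",A,B,np.linalg.norm(B-A),(A+B)/2,np.degrees(np.arctan2(*(B-A)[1::-1])))
M=ray("top",(377.5,243.05),.095);T=ray("top",(381,243.1),.095);S=ray("top",(490,245.1),.095)
print("mouth",M,"axis deg",np.degrees(np.arctan2(*(S-T)[1::-1])), "in scene",proj("scene",M),proj("scene",S),"rod in scene",proj("scene",A),proj("scene",B))
m=((hsv[:,:,1]>=13)&(hsv[:,:,0]>80)&(hsv[:,:,0]<125)).astype(np.uint8)*255;m[:205]=0;m[285:]=0;m[:,:365]=0;m[:,460:]=0
for u in range(376,456,8):
    v=np.where(m[:,u])[0];print(u,v.min(),v.max(),end=' | ')
for v in range(222,266,6):
    u=np.where(m[v])[0];print(v,u.min(),end=' | ')
print(bot.read_time())
P=(A+B)/2;x=(B-A)/np.linalg.norm(B-A)
for s in(1,-1):
  for nm,p,xx in(("rod",P,x),("m",M-.03*np.array([0,-1,0]),np.array([0,-1,0.])),("m2",M-.13*np.array([0,-1,0]),np.array([0,-1,0.]))):
    X=s*xx*np.array([1,1,0]);X/=np.linalg.norm(X);Z=np.array([0,0,-1.]);R=np.c_[X,np.cross(Z,X),Z]
    print(s,nm,solve_ik(p-[0,0,.019],R))
E
```

```text
rod [0.4319 0.4148 0.046 ] [0.5768 0.2372 0.046 ] 0.22926644243163766 [0.5043 0.326  0.046 ] -50.7744759455665
mouth [ 0.49   -0.0016  0.095 ] axis deg -91.64002799325961 in scene [327.7945 242.2297] [413.9204 317.209 ] rod in scene [197.5655 171.9891] [284.7672 178.0471]
376 220 265 | 384 221 266 | 392 220 266 | 400 221 266 | 408 221 266 | 416 221 266 | 424 221 267 | 432 221 267 | 440 222 267 | 448 222 267 | 222 374 | 228 373 | 234 373 | 240 374 | 246 373 | 252 373 | 258 373 | 264 373 | 0.1
1 rod [ 0.5738  0.3388 -0.2254  1.0066  0.     -1.6816]
1 m [ 0.0579  0.1102 -0.4025  1.0581  0.     -1.5129]
1 m2 [ 0.2563  0.1388 -0.3696  1.0624  0.     -1.3145]
-1 rod [ 0.5738  0.3388 -0.2254  1.0066  0.      1.46  ]
-1 m [ 0.0579  0.1102 -0.4025  1.0581  0.      1.6287]
-1 m2 [ 0.2563  0.1388 -0.3696  1.0624  0.      1.8271]
```

```bash
cat >> h.py <<'E'
np.set_printoptions(precision=4,suppress=True,linewidth=170)
ROD=np.array([.5043,.326,.046]);ROD_YAW=np.radians(-50.77)
M=np.array([.490,-.0016,.095]);YAW=np.radians(-91.63)
AX=np.array([np.cos(YAW),np.sin(YAW),0]);LAT=np.array([-np.sin(YAW),np.cos(YAW),0])
G=np.array([0,0,-.019])
def rot(yaw,pitch=0):
    X=-np.array([np.cos(yaw),np.sin(yaw),0]);Z=np.array([0,0,-1.]);R=np.c_[X,np.cross(Z,X),Z]
    return R@cv2.Rodrigues(np.array([0,pitch,0.]))[0]
E
python3 - <<'E'
from h import *
R=rot(ROD_YAW)
bot.move_ptp(ROD+G+[0,0,.12],R)
bot.move_l(ROD+G,rate=.2)
bot.set_gripper(0,60)
print(bot.read_grip_width(),bot.read_grasp_force(),bot.read_ft_force())
bot.move_l(ROD+G+[0,0,.11],rate=.15)
P=M-AX*(.115+.045)
bot.move_ptp(P+G+[0,0,.06],rot(YAW))
bot.move_l(P+G,rate=.15)
print(bot.read_ee_pos(),P+G,bot.read_ft_force(),bot.read_time(),bot.read_grip_width())
bot.pause(.3)
t=camera("top");s=camera("scene");cv2.imwrite("pics/t1.png",t[:,:,::-1]);cv2.imwrite("pics/s1.png",s[:,:,::-1])
f=lambda a,x,y,w,h,k:cv2.resize(a[y:y+h,x:x+w,::-1],None,fx=k,fy=k,interpolation=cv2.INTER_CUBIC)
W=np.zeros((600,800,3),np.uint8);W[:270,:]=f(t,240,205,200,68,4)[:270,:800];c=f(s,190,160,200,82,4);W[272:600]=c[:328]
cv2.imwrite("pics/c1.png",W)
print("expected tip top/scene",proj("top",M-AX*.045),proj("scene",M-AX*.045),"tail",proj("top",M-AX*.275),proj("scene",M-AX*.275))
E
```

```text
0.13999353360491024 58.4069949388504 [2.8847 2.1603 1.6985]
[0.4946 0.1591 0.0761] [0.4946 0.1583 0.076 ] [ 0.9434 -0.0953 -2.4127] 5.0833 0.13944031667710474
expected tip top/scene [354.6071 242.6522] [313.0169 229.3863] tail [237.8344 240.5301] [248.4787 173.2037]
```

View pics/c1.png

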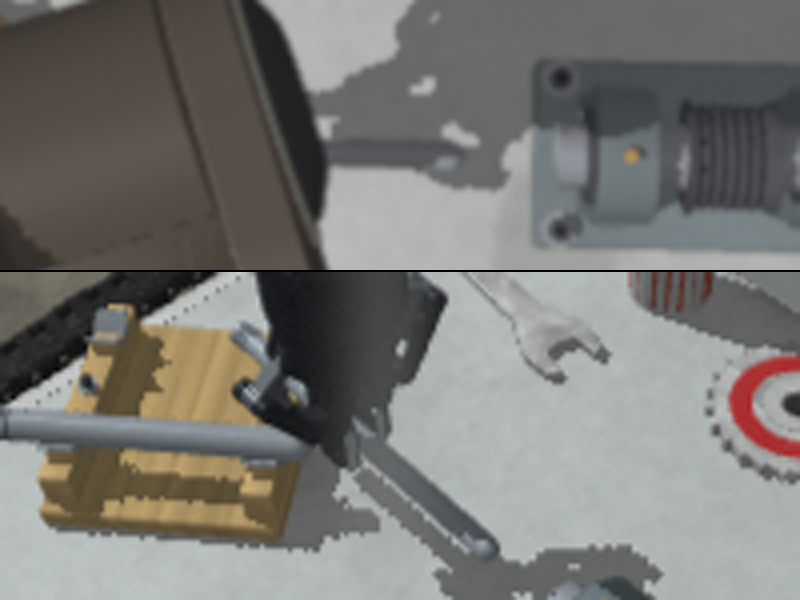

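```bash
python3 - <<'E'
from h import *
t=cv2.imread("pics/t1.png");g=cv2.cvtColor(t,cv2.COLOR_BGR2GRAY);s=cv2.cvtColor(t,cv2.COLOR_BGR2HSV)[:,:,1]
C=list(range(322,360,3));print(C)
for v in range(234,256): print(v,g[v,C],s[v,C])
C=[379,380,382,384];
print([ (v,list(g[v,C])) for v in list(range(233,239))+list(range(248,255))])
print([proj("top",M-AX*d)for d in(.045,.1)])
E
```

```text
[322, 325, 328, 331, 334, 337, 340, 343, 346, 349, 352, 355, 358]
234 [148 109 104 106 106 106 105 105 105 105 106 106 105] [3 5 5 2 2 5 2 2 5 2 2 2 2]
235 [166 109 105 105 106 106 105 104 104 106 125 107 104] [5 2 2 5 2 5 2 5 5 2 4 2 5]
236 [159 106 106 106 105 106 106 104 105 107 157 113 104] [5 2 5 5 5 2 2 5 2 2 3 2 2]
237 [157 106 107 106 105 106 106 105 106 109 174 139 107] [3 2 2 2 2 2 2 2 2 5 3 2 2]
238 [156 105 106 104 105 105 105 105 105 109 172 165 135] [5 2 2 2 2 5 2 2 5 2 3 3 2]
239 [132 100  94  93  97  97  97  96 100 102 149 175 164] [4 5 5 5 5 5 3 5 3 3 3 4 5]
240 [ 97  90  83  83  86  86  86  85  89  89 106 165 171] [10  8 12 12  9 12  9  9  8  8  5  5  3]
241 [ 83  85  83  83  84  82  83  82  82  82  84 129 144] [15 12 15 15 12 18 12 12 12 15 12  4  4]
242 [ 86  87  87  86  86  86  85  85  84  84  83  91 110] [17 11 14 17 14 14 17 14 15 15 15  6  5]
243 [ 88  91  89  89  88  89  89  89  88  90  92  85 105] [14 14 14 16 14 11 16 14 17 14 13 12  2]
244 [ 86  88  88  88  88  89  89  89  89 105 120  90 105] [12 14 14 14 14 11 14 14 16 16 16 11  2]
245 [ 82  90  88  89  8
[... 1203 characters left out ...]
85), np.uint8(85)]), (237, [np.uint8(113), np.uint8(101), np.uint8(101), np.uint8(103)]), (238, [np.uint8(125), np.uint8(114), np.uint8(116), np.uint8(116)]), (248, [np.uint8(131), np.uint8(139), np.uint8(139), np.uint8(139)]), (249, [np.uint8(125), np.uint8(132), np.uint8(133), np.uint8(133)]), (250, [np.uint8(120), np.uint8(123), np.uint8(124), np.uint8(125)]), (251, [np.uint8(117), np.uint8(113), np.uint8(114), np.uint8(108)]), (252, [np.uint8(118), np.uint8(114), np.uint8(115), np.uint8(101)]), (253, [np.uint8(122), np.uint8(122), np.uint8(121), np.uint8(104)]), (254, [np.uint8(123), np.uint8(123), np.uint8(121), np.uint8(105)])]
[array([354.6071, 242.6522]), array([326.6454, 242.1441])]
```

```bash
cat >> h.py <<'E'
import json
def push(P,d,step,R,F0,k=1e-4,stop=12,rate=.05,cap=.004):
    """advance grasp point P by d along AX in steps, hand follows side force; returns P,hit"""
    off=np.zeros(2);s=0
    while s<d-1e-6:
        st=min(step,d-s);Q=P+AX*st
        hit=bot.move_l(Q+G,rate=rate,orientation=R,stop_force=stop)
        f=bot.read_ft_force()-F0;fa,fl,fz=f@AX,f@LAT,f[2]
        p=bot.read_ee_pos()-G
        print(f"s={s+st:.3f} hit={hit} axial={fa:.1f} lat={fl:.1f} z={fz:.1f} depthhand={(p-M)@AX:.4f} off={off*1e3} t={bot.read_time():.1f}")
        if hit: return p,True
        s+=st;P=Q
        c=np.clip(k*np.array([fl,fz])*(np.abs([fl,fz])>1.5),-.001,.001)
        c=np.clip(off+c,-cap,cap)-off;off=off+c;P=P+LAT*c[0]+np.array([0,0,c[1]])
    return P,False
E
python3 - <<'E'
from h import *
R=rot(YAW);P=M-AX*.160+np.array([.0011,0,0])
bot.move_l(P+G,orientation=R);bot.pause(.2)
F0=np.mean([bot.read_ft_force() for _ in range(5)],0);print(F0)
P,h=push(P,.125,.0125,R,F0)
json.dump([list(P),list(F0)],open("st.json","w"))
E
```

```text
[-0.2841  0.5359 -1.9974]
s=0.013 hit=False axial=0.2 lat=0.8 z=-1.2 depthhand=-0.1471 off=[0. 0.] t=6.3
s=0.025 hit=False axial=1.0 lat=-0.5 z=-1.3 depthhand=-0.1347 off=[0. 0.] t=6.7
s=0.038 hit=False axial=0.9 lat=0.7 z=-1.0 depthhand=-0.1222 off=[0. 0.] t=7.1
s=0.050 hit=False axial=0.7 lat=0.8 z=-1.8 depthhand=-0.1097 off=[0. 0.] t=7.5
s=0.062 hit=False axial=0.7 lat=-0.1 z=-0.6 depthhand=-0.0972 off=[ 0.     -0.1761] t=7.9
s=0.075 hit=False axial=0.4 lat=0.2 z=-0.9 depthhand=-0.0847 off=[ 0.     -0.1761] t=8.3
s=0.087 hit=False axial=1.0 lat=1.3 z=-0.1 depthhand=-0.0722 off=[ 0.     -0.1761] t=8.7
s=0.100 hit=False axial=0.6 lat=0.7 z=-0.0 depthhand=-0.0597 off=[ 0.     -0.1761] t=9.1
s=0.112 hit=False axial=1.5 lat=1.1 z=-0.5 depthhand=-0.0472 off=[ 0.     -0.1761] t=9.5
s=0.125 hit=False axial=0.2 lat=0.7 z=0.6 depthhand=-0.0346 off=[ 0.     -0.1761] t=9.9
```

```bash
python3 - <<'E'
from h import *
P,F0=map(np.array,json.load(open("st.json")));R=rot(YAW)
bot.set_gripper(.5);bot.pause(.6)
print("released",bot.read_ft_force(),bot.read_grasp_force(),bot.read_grip_width())
Fe=np.mean([bot.read_ft_force() for _ in range(5)],0)
P2=P-AX*.093;P2[2]=.0925
bot.move_l(P2+G,rate=.1);bot.pause(.2)
s=camera("scene");t=camera("top");cv2.imwrite("pics/s2.png",s[:,:,::-1])
f=lambda a,x,y,w,h,k:cv2.resize(a[y:y+h,x:x+w,::-1],None,fx=k,fy=k,interpolation=cv2.INTER_CUBIC)
cv2.imwrite("pics/c2.png",np.vstack([f(s,200,110,200,150,4)[:330],f(t,240,205,200,67,4)]))
print(bot.read_ee_pos()-P2-G,bot.read_ft_force(),Fe,bot.read_time())
json.dump([list(P2),list(Fe)],open("st2.json","w"))
E
```

```text
released [-0.3767 -0.3933 -0.0751] 0.0 0.4997372529994525
[ 0.     -0.0004  0.    ] [ 0.5744 -0.1652  0.6843] [-0.3767 -0.3933 -0.0751] 12.3167
```

View pics/c2.png

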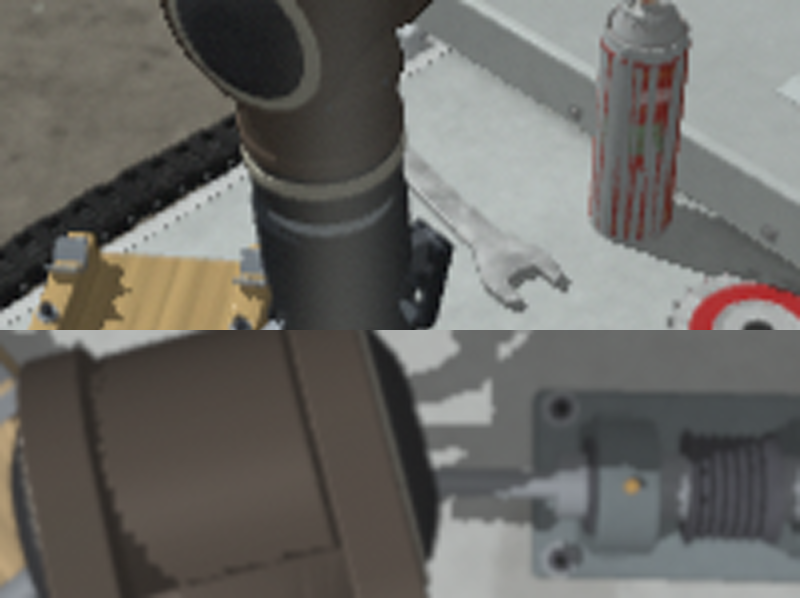

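```bash
python3 - <<'E'
from h import *
P,Fe=map(np.array,json.load(open("st2.json")));R=rot(YAW)
fr=lambda:(lambda f:np.array([f@AX,f@LAT,f[2]]))(np.mean([bot.read_ft_force() for _ in range(5)],0)-Fe)
bot.set_gripper(0,20);bot.pause(.2);print("grip20",fr(),bot.read_grip_width(),bot.read_grasp_force())
for i in range(4):
    f=fr()
    P=P+LAT*np.clip(1.0e-4*f[1],-.0005,.0005)+np.array([0,0,.0005]);bot.move_l(P+G,rate=.02,orientation=R);bot.pause(.1)
    print(P,fr())
bot.set_gripper(0,50);bot.pause(.2);print("grip50",fr(),bot.read_time())
json.dump([list(P),list(Fe)],open("st3.json","w"))
E
```

```text
grip20 [-0.0901  0.0897  0.5365] 0.15500129717806876 20.11774241924286
[0.4947 0.1263 0.093 ] [ 1.2335  0.8589 -0.2825]
[0.4948 0.1263 0.0935] [ 0.2229  0.1645 -1.8694]
[0.4949 0.1263 0.094 ] [ 0.0701  0.2449 -2.1796]
[0.4949 0.1263 0.0945] [-0.5791  0.2885 -0.941 ]
grip50 [-0.4808  1.1366 -1.8086] 14.7
```

```bash
python3 - <<'E'
from h import *
P,Fe=map(np.array,json.load(open("st3.json")));R=rot(YAW)
F0=Fe+np.array([0,0,-1.5])
P,h=push(P,.048,.006,R,F0,stop=10,rate=.04)
if not h: P,h=push(P,.020,.003,R,F0,stop=10,rate=.02)
json.dump([list(P),list(F0)],open("st4.json","w"))
E
```

```text
s=0.006 hit=False axial=-0.3 lat=0.1 z=-0.1 depthhand=-0.1216 off=[0. 0.] t=15.0
s=0.012 hit=False axial=-0.0 lat=0.2 z=-0.8 depthhand=-0.1156 off=[0. 0.] t=15.3
s=0.018 hit=False axial=0.2 lat=0.9 z=0.5 depthhand=-0.1096 off=[0. 0.] t=15.6
s=0.024 hit=False axial=1.8 lat=1.1 z=1.2 depthhand=-0.1036 off=[0. 0.] t=15.9
s=0.030 hit=False axial=-0.5 lat=0.1 z=1.1 depthhand=-0.0978 off=[0. 0.] t=16.2
s=0.036 hit=False axial=-2.9 lat=-0.1 z=3.0 depthhand=-0.0919 off=[0. 0.] t=16.5
s=0.042 hit=False axial=-2.0 lat=0.2 z=3.5 depthhand=-0.0858 off=[0.     0.3007] t=16.8
s=0.048 hit=False axial=-0.8 lat=0.5 z=2.8 depthhand=-0.0797 off=[0.     0.6543] t=17.1
s=0.003 hit=False axial=-1.7 lat=0.1 z=1.8 depthhand=-0.0768 off=[0. 0.] t=17.4
s=0.006 hit=False axial=-0.6 lat=1.4 z=1.4 depthhand=-0.0737 off=[0.     0.1795] t=17.7
s=0.009 hit=False axial=-0.9 lat=0.3 z=1.5 depthhand=-0.0707 off=[0.     0.1795] t=18.0
s=0.012 hit=False axial=-1.8 lat=0.7 z=1.9 depthhand=-0.0678 off=[0.     0.1795] t=18.3
s=0.015 hit=False axial=-0.3 lat=0.4 z=1.1 depthhand=-0.0647 off=[0.     0.3681] t=18.6
s=0.018 hit=False axial=-7.5 lat=1.0 z=0.9 depthhand=-0.0633 off=[0.     0.3681] t=18.9
s=0.020 hit=False axial=-7.9 lat=1.2 z=0.9 depthhand=-0.0616 off=[0.     0.3681] t=19.1
```

```bash
python3 - <<'E'
from h import *
P,F0=map(np.array,json.load(open("st4.json")));R=rot(YAW)
fr=lambda:(lambda f:np.array([f@AX,f@LAT,f[2]]))(np.mean([bot.read_ft_force() for _ in range(4)],0)-F0)
s=0;st=.0015;held=0
while s<.034 and held<8:
    f=fr();ax=-f[0]
    if ax>27: st=-.0003
    elif ax>=18.5: st=0;held+=1
    elif ax>11: st=min(.0008,(20-ax)*1e-4)
    else: st=.0015
    s+=st;P=P+AX*st+np.array([0,0,np.clip(1e-4*f[2],-.0004,.0004) if abs(f[2])>1.5 else 0])+LAT*(np.clip(1e-4*f[1],-.0003,.0003) if abs(f[1])>2 else 0)
    if st: bot.move_l(P+G,rate=.012,orientation=R,stop_force=12)
    else: bot.pause(.1)
    p=bot.read_ee_pos()-G;print(f"{s*1e3:.1f} ax,lat,z before={f} hand={(p-M)@AX*1e3:.2f} z={P[2]*1e3:.1f} t={bot.read_time():.1f}")
json.dump([list(P),list(F0)],open("st5.json","w"));print(fr(),bot.read_grip_width())
E
```

```text
1.5 ax,lat,z before=[-7.906   1.2426  0.8791] hand=-60.29 z=95.8 t=19.4
3.0 ax,lat,z before=[-8.9073 -0.9911  0.5477] hand=-58.83 z=95.8 t=19.7
4.5 ax,lat,z before=[-8.734  -0.1197  1.1135] hand=-57.37 z=95.8 t=20.0
6.0 ax,lat,z before=[-9.0625  0.4325  0.8885] hand=-55.91 z=95.8 t=20.2
7.5 ax,lat,z before=[-8.8992 -0.1035  1.0608] hand=-54.41 z=95.8 t=20.5
9.0 ax,lat,z before=[-8.6371  0.0624  1.5548] hand=-52.80 z=96.0 t=20.8
10.5 ax,lat,z before=[-9.5572 -0.0507  1.1497] hand=-51.33 z=96.0 t=21.1
12.0 ax,lat,z before=[-9.002   0.0544  0.8737] hand=-49.85 z=96.0 t=21.4
13.5 ax,lat,z before=[-8.9783 -0.3122  0.6352] hand=-49.14 z=96.0 t=21.6
14.2 ax,lat,z before=[-13.3307   0.9399   0.6109] hand=-49.10 z=96.0 t=21.9
14.7 ax,lat,z before=[-14.7002   0.1267   0.7419] hand=-49.07 z=96.0 t=22.1
15.0 ax,lat,z before=[-16.7924   0.3973   0.1771] hand=-49.05 z=96.0 t=22.4
15.2 ax,lat,z before=[-18.002    0.5877  -0.3449] hand=-49.02 z=96.0 t=22.6
15.2 ax,lat,z before=[-19.0273   0.6605   0.7869] hand=-49.02 z=96.0 t=22.7
15.2 ax,lat,z before=[-18.514    0.4282   0.5036] hand=-49.01 z=96.0 t=22.8
15.2 ax,lat,z before=[-18.8238   0.0483  -0.0815] hand=-49.01 z=96.0 t=22.9
15.2 ax,lat,z before=[-18.7169  -0.7679  -0.6545] hand=-49.05 z=96.0 t=23.0
15.4 ax,lat,z before=[-18.3428   0.137    0.453 ] hand=-49.01 z=96.0 t=23.3
15.4 ax,lat,z before=[-19.5851   0.4214   0.3206] hand=-49.00 z=96.0 t=23.4
15.4 ax,lat,z before=[-19.2083   0.2579  -0.168 ] hand=-49.02 z=96.0 t=23.5
15.4 ax,lat,z before=[-19.6668  -0.2377  -0.232 ] hand=-49.01 z=96.0 t=23.6
15.4 ax,lat,z before=[-18.6078  -0.5103   0.5302] hand=-49.00 z=96.0 t=23.7
[-18.7118  -0.1646   0.2707] 0.14211242217525283
```

```bash
python3 - <<'E'
from h import *
P,F0=map(np.array,json.load(open("st5.json")));R=rot(YAW)
bot.move_l(P-AX*.0022+G,rate=.02,orientation=R);print(bot.read_ft_force()@AX-F0@AX)
P=bot.read_ee_pos()
bot.set_gripper(.6);bot.pause(.3);print(bot.read_grasp_force(),bot.read_ft_force())
bot.move_l(P+[0,0,.12],rate=.12);bot.move_l(P+[0,0,.12]-AX*.15,rate=.2);bot.pause(.3)
s=camera("scene");t=camera("top")
f=lambda a,x,y,w,h,k:cv2.resize(a[y:y+h,x:x+w,::-1],None,fx=k,fy=k,interpolation=cv2.INTER_CUBIC)
cv2.imwrite("pics/c3.png",np.vstack([f(s,270,180,200,160,4)[::1][:600-272],f(t,320,205,200,68,4)]))
print("expected tail scene/top",proj("scene",M-AX*.071),proj("top",M-AX*.071),bot.read_time())
E
```

```text
-10.323958289005823
0.0 [ 0.0765 -0.6694 -0.0673]
expected tail scene/top [304.8426 222.2703] [341.3859 242.4119] 27.1417
```

View pics/c3.png

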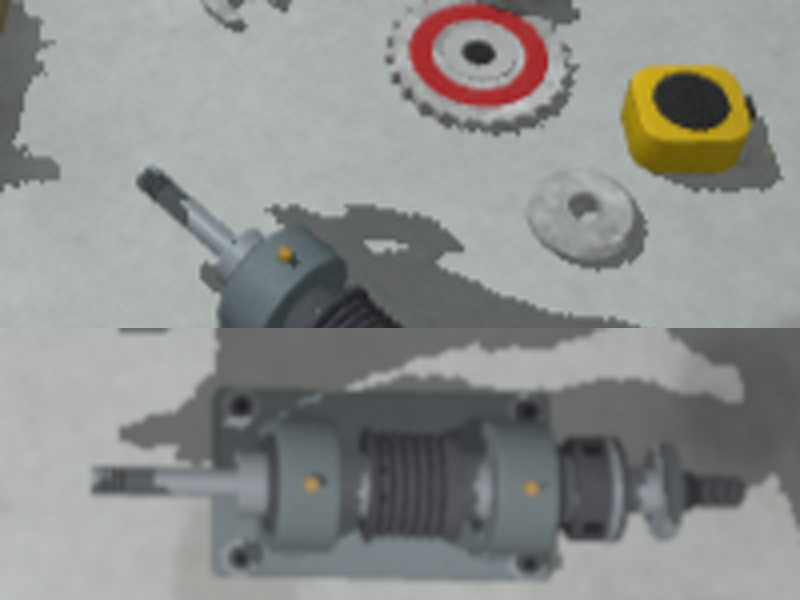

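The picture shows the rod's tail sticking out of the bore. In the top view it is at about (343, 243), against an expected (341, 242). The arbor disc stands clear of its ring at about (485, 245), and the gripper is clear.

```bash
python3 -c "
from workcell import *
print(workorder.hand_in())"
```

```text
the job is handed in; nothing more can be done
None
```

The job is handed in (no verdict returned): the arbor was pushed to its stop, held there at about 19 N for over half a second, and the rod was left released in the bore, its tip about 159 mm deep.

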